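# Load the spectrometer tray and slide it home under the head

### The arm

A 6-joint arm with a two-finger parallel gripper is mounted at the origin on the work surface. World frame = base frame: x ahead of the robot, y to its left, z up, the work surface at z = 0. Lengths are in m, angles in rad, forces in N, time in s.
With the tool pointing down it reaches from about 0.4 to 0.825 m from the base axis. Payload 7 kg.
Tool frame: the origin (TCP) lies midway between the tips of the shut fingers; the grasp point (between the pads) lies 19 mm behind it; z points along the fingers, y is the line along which they close (so a half turn about z gives the same grasp; the last joint's range is limited). The gripper opens to 85 mm and grips with 20 to 120 N. Pads are 22 mm wide; open, the fingers measure 114 mm over their backs; the gripper's body (76 mm by 85 mm) begins 54 mm behind the grasp point. The pads swing forward as they close: fully open they stand 13 mm farther back than shut.
Start: joints at [-0.837, 0.359, 0.012, 0, -1.224, -0.288], TCP at [0.291, -0.609, 0.231] pointing down, gripper open.
Joint ranges: [-3.07, 3.07], [-1.43, 2.12], [-1.02, 1.25], [-3.03, 1.67], [-3.05, -0], [-3.03, 3.03]. Speed limits (rad/s): [2.39, 2.39, 3.01, 3.14, 3.14, 3.14].

### API

Orientations are given as a 3x3 rotation matrix whose columns are the frame's x, y, z axes.
In Python, from station import ctrl gives the robot as it stands.
- The arm moves only by the tool step_arm, never from a script. Its argument "increments" is one flat list of numbers, 5 for each row, row after row: the shift along the tool's x, y, z in mm, then the turn about the tool's z in rad, then the opening, from -1 (shut) to 1 (fully open). A call has 1 to 12 rows; each row shifts and turns the commanded pose from where the row before left it, along the tool's axes as they then stand; what a row does not reach is not made up. A row lasts 1/12 s, in which the tool goes at most 41.7 mm and 7.16 degrees, less where a joint would pass 70% of its speed; a pose out of reach is approached as far as the arm can. A call is refused whole if a number of a shift passes 41.7 or a number of a turn 0.125, either way. A call with a gripper value outside its range is refused whole. The fingers move at their own pace and stop on an object; the grip force is fixed at half the most. Time passes only in rows, so rows that do not move let the fingers close. It gives the time, the measured TCP pose, the force, the opening and the grip force at its end, in the units of the state.
- ctrl.get_obs(): the state, without advancing time (a new reading comes with each control period).
- ctrl.camera(name): name is "scene" or "top"; returns a dict with "pixels" (480x640x3 uint8, red, green, blue), "range_z" (480x640 float32, m along the optical axis (not along the pixel's ray), 0 where there is no reading), "mtx" (3x3 intrinsics, pixels), "rvec" (rotation vector, rad) and "tvec" (3), from world to camera coordinates, as OpenCV has them. Camera axes: x right, y down, z forward; pixel columns grow to the right and rows downward; lengths in m; the calibration is good to about 2 mm. A picture is of the moment at which its call begins.
- ctrl.hand_in(): hands the job in; it is judged then, once.
The state is a dict: "t": time; "joint_positions": joint angles; "qvel": joint speeds; "joint_efforts": joint torques, N m; "ee_pos": TCP position; "ee_rot": TCP orientation; "force": force on the tool from outside, world axes, zero at the start; "ft_torque": the same for the moment, N m; "gripper_width": opening from 0.0 (shut) to 1.0 (fully open); "grip_force": force on a finger pad.
Only numpy, scipy, OpenCV 4.12 (cv2) and the standard library are available. Lean on these libraries where they do the work, as an engineer would, in place of code of your own. Each camera call takes 0.05 s, during which the arm holds its last target. There are 200 camera calls.

### The job

Lay the bronze fitting flat in the middle of the sample tray, then slide the tray by its handle along the bench, between the guides and under the spectrometer's head, until it has pushed the spring plunger at the back fully in; seat it there for a moment with a push of about 15 N beyond what sliding takes (more than 24 N harms it) and let go. Do not lift the tray, keep everything clear of the head, and leave the other things on the bench where they are.

Things in the scene. Friction and masses are not known exactly. Their poses are not given: they have to be found in the camera images.
- fitting_mid (a point): middle of the 46 (x) x 30 (y) x 30 mm block of a loose greenish-brown bronze fitting, 0.2-0.35 kg, lying flat, z up, this point 15 mm above its support; grip the block across y. At its -x end a flange 12 mm thick, 44 mm wide (its middle 29 mm from this point); at +x a pin 14 mm thick, 12 mm long. On the bench in one of three places, swapped with the fragment and the rim.
- tray_floor (a point): middle of the inner floor of the loose aluminium sample tray (0.5-0.75 kg), 5 mm above its underside on the bench. Pan 130 (x) x 90 (y) mm, walls 5 mm thick, 12 mm high over all; leading edge, which goes in first, at +x, 65 mm from here; a tongue 36 mm wide, 6 mm thick, runs back 115 mm from the pan to the handle. Starts in front of the guides, out of line with them.
- tray_handle (a point): centre of the tray's upright black handle, 165 mm behind the pan's middle (tray -x), 27 mm above the bench: a plate 42 mm long (tray x), 12 mm thick (tray y), its top 50 mm above the bench. Grip it across its 12 mm.
- stand: bench spectrometer (fixed). Origin on the bench below the middle of its head's front edge; +x in under the head, as the tray is pushed, z up. Grey column 200 mm high, x 165-240 mm. Guide rails 12 mm high on the bench from x = -30 mm inwards, inner faces at y = -48 and +48 mm (3 mm play each side of the tray), flared outwards from there to x = -76 mm, y = +-69 mm. Tray slides on the bench.
- head: white head of the spectrometer, overhanging the guides; same origin and axes as the stand. x 0-165 mm, 110 mm wide, underside 45 mm above the bench (10 mm over the fitting lying in the tray), housing to 150 mm, a round cap to 210 mm. Not to be touched by anything.
- plunger (a joint): travel of the sprung plunger under the head, m: 0 out, 0.008 fully in on a rigid stop. A bar 40 mm wide, 4-16 mm above the bench, met by the tray's leading wall. Its free face is set 98 to 140 mm in from the head's front edge: hidden, to be found by feel. Spring 1-2 N (friction holds the tray when let go); sliding the loaded tray takes 4-10 N, more if it rubs a guide; then force rises steeply at the stop.
- fragment: stone fragment 50 x 40 mm, 27 mm high, loose on the bench; origin under its middle. Leave alone.
- rim: terracotta ring, 56 mm across, 22 mm high, loose on the bench; origin under its middle. Leave alone.
- jar: small jar 56 mm across, 80 mm high, standing loose on the far side of the tray; origin under its middle. Leave alone.
- brush: brush lying loose on the robot's left; leave alone.
There are look-alikes about, which are no part of the job. Leave any green or purple look-alike of the part that bears fitting_mid alone.

How it is judged:
On the way, in this order (a step that is already met when the one before it is completed fails the run):
1. the fitting lies flat in the middle of the tray, let go, while the tray is still out in front of the head (x of fitting_mid in the frame of tray_floor between -0.035 and 0.035 m and y of fitting_mid in the frame of tray_floor between -0.025 and 0.025 m and z of fitting_mid in the frame of tray_floor below 0.019 m and angle between fitting_mid's own z axis and vertical below 0.15 rad and contact force between the fingers and fitting below 0.1 N and x of tray_floor in the frame of stand below -0.08 m), for 0.2 s.
2. the tray presses on the plunger, fully in, with 8 to 24 N for 0.15 s (contact force between tray and plunger between 8 and 24 N and value of joint plunger above 0.006 m), for 0.15 s.
At the end, for the whole second after the job is handed in: Tray flat on the bench between the guides (within 6 mm, 0.08 rad of their middle line), at rest, let go, holding the plunger at least 6 of its 8 mm in; fitting flat (0.15 rad) in it, its block's middle within 35 mm along and 25 mm across of the pan's middle (x of fitting_mid in the frame of tray_floor between -0.035 and 0.035 m and y of fitting_mid in the frame of tray_floor between -0.025 and 0.025 m and z of fitting_mid in the frame of tray_floor below 0.019 m and angle between fitting_mid's own z axis and vertical below 0.15 rad and contact force between the fingers and fitting below 0.1 N and value of joint plunger above 0.006 m and y of tray_floor in the frame of stand between -0.006 and 0.006 m and x of tray_floor in the frame of stand above 0.025 m and angle between the x axis of tray_floor and the x axis of stand, either way round below 0.08 rad and height (world z) of tray_floor below 0.008 m and linear speed of tray below 0.01 m/s); the robot touches nothing.
It fails at once if anything presses on the spectrometer's head with more than 2 N (contact force between anything else and head above 2 N).
It fails at once if the tray presses on the plunger with more than 24 N (contact force between tray and plunger above 24 N).
It fails at once if the tray is lifted: the middle of its floor more than 15 mm above where it lies (height (world z) of tray_floor above 0.02 m).
It fails at once if the fragment, rim, jar or brush is moved more than 25 mm (distance of any of fragment, rim, jar, brush from where it was at the start of the episode above 0.025 m).
It also fails if it takes over 69 s, if anything falls off the work surface, if the arm or the gripper's body presses on something with over 40 N, if the wrist force passes 120 N, or if a joint passes its speed limit or range.

## Working session

There is one attempt and no reset: what is moved stays moved. The work goes in short steps, Python scripts to look and compute and a tool call to move; the robot and the scene stay as the last step left them, time stands still between calls to the robot, and variables do not carry over. Pictures are saved under pics/ and viewed, at most 10 in all, crops included, and the job is handed in when it is done.

Besides the shell and the picture viewer there is one more tool, called after ">>>" as name(argument=value, ...) on one line, values as JSON. step_arm: Moves the arm, as the interface text tells. Its arguments: {"type":"object","properties":{"increments":{"type":"array"}},"required":["increments"]}

```bash
mkdir -p pics; cat > h.py <<'E'
import numpy as np, cv2
from station import ctrl
def cam(n):
    c=ctrl.camera(n); R,_=cv2.Rodrigues(np.array(c["rvec"],float)); c["R"]=R; c["t"]=np.array(c["tvec"],float).ravel()
    K=np.array(c["mtx"]); v,u=np.mgrid[0:480,0:640]; z=c["range_z"]
    P=np.stack([(u-K[0,2])/K[0,0]*z,(v-K[1,2])/K[1,1]*z,z],-1)
    c["W"]=(P-c["t"])@R; c["W"][z==0]=np.nan; c["K"]=K
    return c
def ray(c,u,v,h):
    d=np.linalg.inv(c["K"])@np.array([u,v,1.]); d=c["R"].T@d; o=-c["R"].T@c["t"]
    return o+d*(h-o[2])/d[2]
def save(c,n): cv2.imwrite("pics/"+n+".png",c["pixels"][:,:,::-1])
E
python3 - <<'E'
from h import *
for n in("scene","top"):
    c=cam(n); save(c,n+"0"); print(n,-c["R"].T@c["t"],c["R"][2]); np.savez("/tmp/"+n,**{k:c[k] for k in("pixels","W","K","R","t")})
o=ctrl.get_obs();print(o["ee_pos"],o["ee_rot"],o["force"],o["t"])
E
```

```text
scene [ 1.31508709 -0.2490976   0.57209824] [-0.79947302  0.30418475 -0.51799085]
top [0.30702765 0.05751839 1.1413466 ] [ 0.18901711 -0.00436974 -0.98196407]
[ 0.29086125 -0.60865268  0.23047725] [[-9.02278559e-01 -4.31152946e-01 -7.34448823e-04]
 [-4.31153554e-01  9.02277706e-01  1.24657610e-03]
 [ 1.25211843e-04  1.44141910e-03 -9.99998953e-01]] [-0.41113541  0.67686869  0.33506813] 0.1
```

View pics/scene0.png

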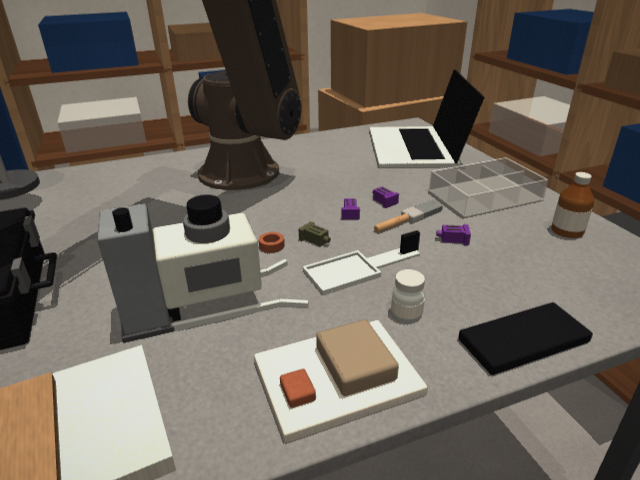

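View pics/top0.png

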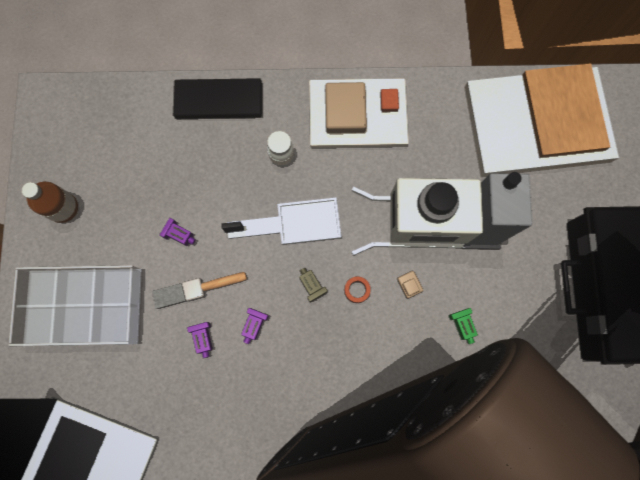

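Top view: the fitting is at (312,284), with its flange to the lower right. The tray pan is at (310,221), the handle at (233,227), and the stand at about (440,212), so the push runs to image right.

```bash
python3 - <<'E'
from h import *
c=dict(np.load("/tmp/top.npz")); W=c["W"]; px=c["pixels"].astype(int)
def comp(box,zl,zh,extra=None):
    u0,v0,u1,v1=box; m=np.zeros((480,640),bool); s=W[v0:v1,u0:u1]; m[v0:v1,u0:u1]=(s[...,2]>zl)&(s[...,2]<zh)
    if extra is not None: m&=extra
    return m
def rep(n,m):
    p=W[m]; r=cv2.minAreaRect((p[:,:2]*1000).astype(np.float32)); print(n,m.sum(),"mean",p.mean(0).round(4),"rect",np.round(r,1) if 0 else [np.round(x,1) for x in r], np.round(cv2.boxPoints(r),0).tolist())
    pc=p[:,:2]-p[:,:2].mean(0); w,v=np.linalg.eigh(pc.T@pc); print("  axis",v[:,1].round(3),"zmax",p[:,2].max().round(3),"z med",np.median(p[:,2]).round(4))
print("bench z",np.nanmedian(W[240:260,340:400,2]))
rep("fit",comp((290,260,335,305),.008,.06))
rep("fit block top",comp((290,260,335,305),.026,.034))
rep("flange?",comp((290,260,335,305),.034,.05))
rep("frag",comp((390,265,430,302),.01,.06)); rep("rim",comp((338,270,375,306),.008,.06)); rep("jar",comp((262,125,300,170),.04,.12))
rep("brush",comp((150,265,250,312),.006,.06))
br=px.min(-1)>140
rep("pan",comp((272,190,348,250),-.01,.03,br))
rep("panwalls",comp((272,190,348,250),.008,.03,br))
rep("tongue",comp((240,210,276,245),-.01,.03,br))
rep("handle",comp((215,215,250,240),.035,.07))
rep("head",comp((385,170,490,250),.14,.158))
rep("railL",comp((350,180,390,205),.006,.03)); rep("railR",comp((350,236,395,258),.006,.03))
rep("railRfar",comp((395,236,480,258),.006,.03))
E
```

```text
bench z 0.0009936594828875377
fit 480 mean [0.4353 0.0731 0.0293] rect [array([443.1,  76.8]), array([75.6, 44.1]), np.float64(27.4)] [[399.0, 79.0], [420.0, 40.0], [487.0, 75.0], [467.0, 114.0]]
  axis [-0.875 -0.485] zmax 0.038 z med 0.03
fit block top 393 mean [0.4332 0.0717 0.0303] rect [array([439.6,  76.1]), array([68.1, 42.9]), np.float64(30.9)] [[399.0, 77.0], [421.0, 40.0], [480.0, 75.0], [458.0, 112.0]]
  axis [-0.877 -0.48 ] zmax 0.034 z med 0.0303
flange? 27 mean [0.4407 0.0756 0.035 ] rect [array([435.5,  69.3]), array([50.2, 29.3]), np.float64(22.3)] [[407.0, 73.0], [418.0, 46.0], [464.0, 65.0], [453.0, 92.0]]
  axis [-0.778 -0.629] zmax 0.038 z med 0.0348
frag 429 mean [ 0.4333 -0.1359  0.0205] rect [array([ 434.3, -137.1]), array([49.8, 39.9]), np.float64(23.6)] [[404.0, -129.0], [420.0, -165.0], [465.0, -145.0], [449.0, -109.0]]
  axis [-0.939 -0.343] zmax 0.033 z med 0.0186
rim 340 mean [ 0.4245 -0.0232  0.0214] rect [array([425.4, -23.1]), array([53.2, 55.7]), np.float64(87.0)] [[396.0, -48.0], [452.0, -51.0], [455.0, 2.0], [399.0, 5.0]]
  axis [-0.81   0.587] zmax
[... 1520 characters left out ...]
.999] zmax 0.158 z med 0.1497
railL 173 mean [ 0.6336 -0.0612  0.0115] rect [array([637.7, -61.8]), array([84.2, 24.8]), np.float64(62.1)] [[607.0, -93.0], [629.0, -105.0], [668.0, -30.0], [646.0, -19.0]]
  axis [0.303 0.953] zmax 0.017 z med 0.0118
railR 187 mean [ 0.5182 -0.0619  0.0119] rect [array([515.9, -62.3]), array([23.3, 92.7]), np.float64(2.9)] [[502.0, -17.0], [507.0, -109.0], [530.0, -108.0], [525.0, -15.0]]
  axis [-0.186  0.983] zmax 0.017 z med 0.0122
railRfar 386 mean [ 0.518  -0.2086  0.0122] rect [array([ 513.9, -201.4]), array([183.2,  25.8]), np.float64(85.4)] [[494.0, -292.0], [519.0, -294.0], [534.0, -111.0], [508.0, -109.0]]
  axis [0.04  0.999] zmax 0.03 z med 0.0117
```

>>> step_arm(increments=[0, 0, 0, -0.055, 1, -23, 26.5, 0, 0, 1, -23, 26.5, 0, 0, 1, -23, 26.5, 0, 0, 1, -23, 26.5, 0, 0, 1, -23, 26.5, 0, 0, 1, -23, 26.5, 0, 0, 1, -23, 26.5, 0, 0, 1, -23, 26.5, 0, 0, 1, -23, 26.5, 0, 0, 1, -23, 26.5, 0, 0, 1, -23, 26.5, 0, 0, 1])

```text
t: 1.1
ee_pos: [0.3727, -0.2302, 0.2312]
ee_rot: [[-0.877, -0.48, -0.0], [-0.48, 0.877, 0.0], [-0.0, 0.0, -1.0]]
force: [0.4, 0.8, 0.5]
gripper_width: 1.001
grip_force: 0.0
```

>>> step_arm(increments=[-23, 26.5, 0, 0, 1, -23, 26.5, 0, 0, 1, -23, 26.5, 0, 0, 1, -23, 26.5, 0, 0, 1, -23, 26.5, 0, 0, 1, -23, 26.5, 0, 0, 1, -23, 26.5, 0, 0, 1, -23, 26.5, 15, 0, 1, -23, 26.5, 15, 0, 1, 0, 0, 30, 0, 1, 0, 0, 30, 0, 1, 0, 0, 0, 0, 1])

```text
t: 2.1
ee_pos: [0.4365, 0.0758, 0.1363]
ee_rot: [[-0.877, -0.48, -0.008], [-0.48, 0.877, -0.004], [0.009, 0.001, -1.0]]
force: [-2.0, -1.2, -0.4]
gripper_width: 0.999
grip_force: 0.0
```

```bash
cat > fine.py <<'E'
from h import *
import sys
def line(p):
    vx,vy,x,y=cv2.fitLine(p.astype(np.float32),cv2.DIST_HUBER,0,.01,.01).ravel(); return (vx,vy),(x,y)
E
python3 - <<'E'
from h import *
c=cam("top"); save(c,"top1"); s=cam("scene"); save(s,"scene1")
o=ctrl.get_obs();print(o["ee_pos"],o["ee_rot"].round(4) if hasattr(o["ee_rot"],"round") else o["ee_rot"],o["force"],o["t"])
# fitting by colour in the first top picture, contour corners at block top
d=dict(np.load("/tmp/top.npz")); hsv=cv2.cvtColor(d["pixels"],cv2.COLOR_RGB2HSV)
print("fit hsv",hsv[284,312],"bg",hsv[250,312])
m=np.zeros((480,640),np.uint8); m[255:310,285:340]=(hsv[255:310,285:340,1]>70)*255
p=np.argwhere(m)[:,::-1]; r=cv2.minAreaRect(p.astype(np.float32))
print(r,m.sum()/255); q=np.array([ray(d,u,v,.018)[:2]*1000 for u,v in cv2.boxPoints(r)]); print(q.round(1),q.mean(0))
E
```

```text
[0.43960528 0.0763069  0.14117178] [[-8.770e-01 -4.805e-01 -2.100e-03]
 [-4.805e-01  8.770e-01 -1.900e-03]
 [ 2.800e-03 -7.000e-04 -1.000e+00]] [ 0.73392596 -0.02844258  1.23010747] 2.2
fit hsv [ 24  64 128] bg [ 15  21 145]
((0.0, 0.0), (0.0, 0.0), 0.0) 0.0
[[1126.8  798.1]
 [1126.8  798.1]
 [1126.8  798.1]
 [1126.8  798.1]] [1126.82653391  798.05486762]
```

View pics/scene1.png

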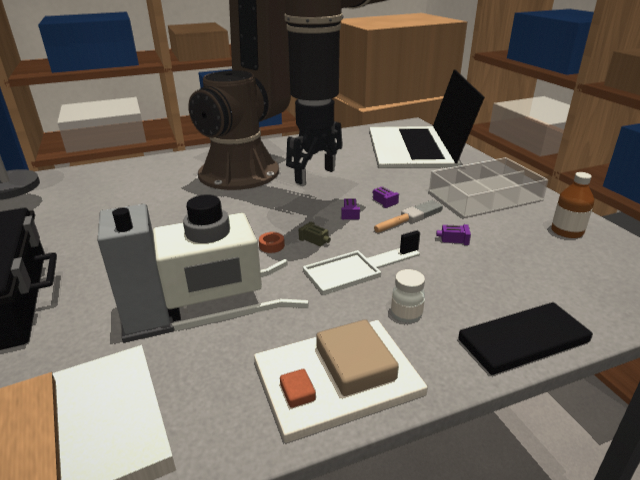

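The arm is above the fitting (scene pixel (315,234)) and nothing has been moved. I'll refine the fitting with a lower saturation threshold, and the stand and tray from edges.

```bash
python3 - <<'E'
from h import *
d=dict(np.load("/tmp/top.npz")); hsv=cv2.cvtColor(d["pixels"],cv2.COLOR_RGB2HSV); W=d["W"]
def big(m,box):
    k=np.zeros((480,640),np.uint8);u0,v0,u1,v1=box;k[v0:v1,u0:u1]=m[v0:v1,u0:u1]
    n,l,st,_=cv2.connectedComponentsWithStats(k); return l==1+st[1:,4].argmax()
def proj(m,h): return np.array([ray(d,u,v,h)[:2]*1000 for v,u in np.argwhere(m)])
m=big((hsv[...,1]>42)|(hsv[...,2]<90),(285,255,340,312)); P=proj(m,.022); r=cv2.minAreaRect(P.astype(np.float32)); print("fit",m.sum(),r)
# head top rows/cols (white, z=.15)
m=big(((hsv[...,2]>150)&(hsv[...,1]<60)&(abs(W[...,2]-.15)<.012)).astype(np.uint8),(380,165,490,245)); r=cv2.minAreaRect(proj(m,.15).astype(np.float32)); print("head",r,cv2.boxPoints(r).round(0).tolist())
# rails: ridge pts, straight part
for n,(u0,u1,v0,v1) in {"Rnear":(385,480,236,256)}.items():
    mm=(W[...,2]>.0075)&(W[...,2]<.016); k=np.zeros_like(mm);k[v0:v1,u0:u1]=mm[v0:v1,u0:u1]; p=W[k][:,:2]*1000; print(n,len(p),cv2.fitLine(p.astype(np.float32),cv2.DIST_HUBER,0,.01,.01).ravel())
for u in range(366,394,3):
    print(u,[(v,W[v,u,:].round(3).tolist()) for v in list(range(186,206))+list(range(238,254)) if W[v,u,2]>.008][:8:2])
# tray
m=big(((hsv[...,2]>165)&(W[...,2]<.03)).astype(np.uint8),(270,190,348,250)); 
m=cv2.morphologyEx(m.astype(np.uint8),cv2.MORPH_OPEN,np.ones((25,25)))>0; r=cv2.minAreaRect(proj(m,.010).astype(np.float32)); print("pan",m.sum(),r)
m=big((hsv[...,2]<60).astype(np.uint8),(215,215,250,240)); r=cv2.minAreaRect(proj(m,.05).astype(np.float32)); print("handle",r)
E
```

```text
fit 493 ((440.1649169921875, 72.17163848876953), (72.39852905273438, 43.44257736206055), 25.435033798217773)
head ((571.2067260742188, -178.61260986328125), (161.89996337890625, 107.73220825195312), 88.23798370361328) [[515.0, -258.0], [623.0, -261.0], [628.0, -99.0], [520.0, -96.0]]
Rnear 379 [ 4.2510051e-02  9.9909604e-01  5.1858331e+02 -1.9163647e+02]
366 [(193, [0.639, -0.052, 0.01]), (195, [0.634, -0.052, 0.01]), (245, [0.521, -0.047, 0.013]), (247, [0.517, -0.047, 0.013])]
369 [(195, [0.633, -0.058, 0.012]), (197, [0.629, -0.058, 0.011]), (244, [0.523, -0.054, 0.011]), (246, [0.519, -0.054, 0.009])]
372 [(196, [0.632, -0.065, 0.01]), (198, [0.626, -0.064, 0.015]), (242, [0.527, -0.061, 0.012]), (244, [0.524, -0.061, 0.009])]
375 [(196, [0.631, -0.071, 0.013]), (198, [0.626, -0.071, 0.014]), (200, [0.623, -0.071, 0.009]), (243, [0.526, -0.067, 0.01])]
378 [(196, [0.63, -0.078, 0.013]), (198, [0.626, -0.078, 0.013]), (242, [0.527, -0.074, 0.013]), (244, [0.523, -0.074, 0.011])]
381 [(196, [0.63, -0.084, 0.016]), (198, [0.626, -0.084, 0.012]), (200, [0.622, -0.085, 0.009]), (243, [0.525, -0.08, 0.01])]
384 [(196, [0.63, -0.091, 0.013]), (198, [0.626, -0.091, 0.012]), (242, [0.527, -0.086, 0.015]), (244, [0.522, -0.086, 0.017])]
387 [(196, [0.631, -0.098, 0.011]), (198, [0.626, -0.098, 0.012]), (200, [0.622, -0.098, 0.009]), (243, [0.524, -0.093, 0.015])]
390 [(193, [0.623, -0.098, 0.059]), (195, [0.619, -0.098, 0.06]), (197, [0.616, -0.098, 0.054]), (199, [0.611, -0.098, 0.057])]
393 [(187, [0.622, -0.098, 0.106]), (189, [0.62, -0.098, 0.101]), (191, [0.615, -0.098, 0.102]), (193, [0.606, -0.096, 0.117])]
pan 884 ((574.9287109375, 105.12149810791016), (55.09131622314453, 74.43023681640625), 89.13106536865234)
handle ((558.3727416992188, 235.45938110351562), (18.209430694580078, 41.77579116821289), 6.700008392333984)
```

>>> step_arm(increments=[0, 0, 35, 0, 1, 0, 0, 35, 0, 1, 0, 0, 35, 0, 1, 0, 0, 20, 0, 1, 0, 0, 10, 0, 1, 0, 0, 0, 0, 1, 0, 0, 0, 0, -1, 0, 0, 0, 0, -1, 0, 0, 0, 0, -1, 0, 0, 0, 0, -1, 0, 0, 0, 0, -1, 0, 0, 0, 0, -1])

```text
t: 3.2
ee_pos: [0.4409, 0.0771, 0.0076]
ee_rot: [[-0.877, -0.481, 0.002], [-0.481, 0.877, 0.001], [-0.002, -0.0, -1.0]]
force: [-1.6, -1.3, 12.3]
gripper_width: 0.34
grip_force: 59.1
```

>>> step_arm(increments=[0, 0, -20, 0, -1, 0, 0, -30, 0, -1, 0, 0, -10, -0.117, -1, 0, 0, 0, -0.117, -1, 0, 0, 0, -0.117, -1, 0, 0, 0, -0.117, -1, 0, 0, 0, -0.117, -1, 0, 0, 0, -0.117, -1, 0, 0, 0, -0.117, -1, 0, 0, 0, -0.117, -1, 0, 0, 0, -0.117, -1, 0, 0, 0, -0.117, -1])

```text
t: 4.2
ee_pos: [0.4397, 0.0767, 0.0664]
ee_rot: [[0.105, -0.994, -0.0], [-0.994, -0.105, 0.0], [-0.0, 0.0, -1.0]]
force: [0.8, -0.5, -2.8]
gripper_width: 0.335
grip_force: 60.7
```

>>> step_arm(increments=[3, -27, 0, 0, -1, 3, -27, 0, 0, -1, 3, -27, 0, 0, -1, 3, -27, 0, 0, -1, 3, -27, 0, 0, -1, 0, 0, 0, 0, -1, 0, 0, 0, 0, -1])

```text
t: 4.78
ee_pos: [0.5764, 0.0751, 0.0657]
ee_rot: [[0.099, -0.995, -0.001], [-0.995, -0.099, -0.0], [0.0, 0.001, -1.0]]
force: [-1.6, -0.1, -3.5]
gripper_width: 0.339
grip_force: 60.9
```

```bash
python3 - <<'E'
from h import *
s=cam("scene"); save(s,"scene2"); cv2.imwrite("pics/s2.png",cv2.resize(s["pixels"][180:330,200:440,::-1],None,fx=3.3,fy=3.3))
o=ctrl.get_obs();print(o["ee_pos"],np.array(o["ee_rot"]).round(3),o["force"],o["gripper_width"],o["t"])
E
```

```text
[0.57516641 0.07494172 0.06564914] [[ 0.099 -0.995 -0.002]
 [-0.995 -0.099 -0.   ]
 [ 0.     0.002 -1.   ]] [-0.98477123 -0.35513487 -2.68742624] 0.33843875482196895 4.8333
```

View pics/s2.png

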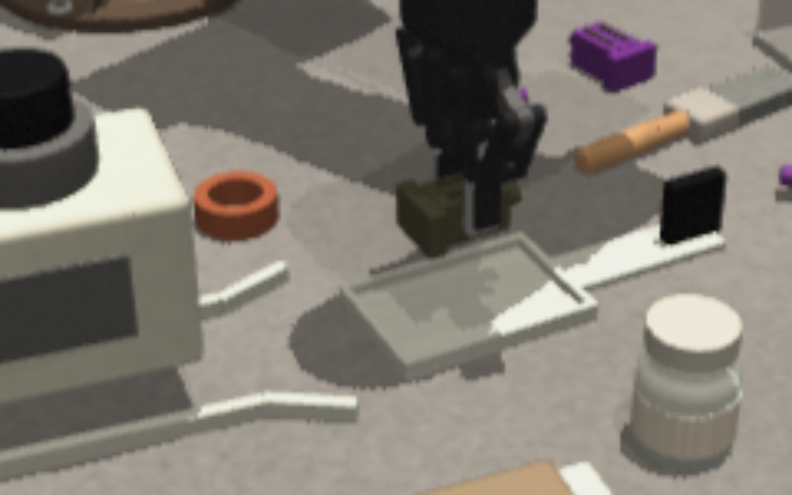

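>>> step_arm(increments=[0, -1, 20, 0, -1, 0, 0, 15, 0, -1, 0, 0, 10, 0, -1, 0, 0, 6, 0, -1, 0, 0, 1, 0, -1, 0, 0, 0, 0, -1, 0, 0, 0, 0, -1])

```text
t: 5.42
ee_pos: [0.5772, 0.0757, 0.015]
ee_rot: [[0.1, -0.995, 0.001], [-0.995, -0.1, 0.0], [-0.0, -0.001, -1.0]]
force: [0.4, -0.6, -2.4]
gripper_width: 0.337
grip_force: 61.0
```

>>> step_arm(increments=[0, 0, 0, 0, 0, 0, 0, 0, 0, 0, 0, 0, 0, 0, 0, 0, 0, 0, 0, 0, 0, 0, -10, 0, 0, 0, 0, -20, 0, 0, 0, 0, -30, 0, 0, 0, 0, -30, 0, 0, 0, 0, 0, 0, 0])

```text
t: 6.17
ee_pos: [0.5805, 0.0764, 0.1113]
ee_rot: [[0.101, -0.995, 0.009], [-0.995, -0.101, 0.003], [-0.002, -0.01, -1.0]]
force: [1.0, 1.0, 0.4]
gripper_width: 0.506
grip_force: 0.0
```

>>> step_arm(increments=[-33, 0, 0, 0, 0, -33, 0, 0, 0, 0, -33, 0, 0, 0, 0, -33, 0, 0, 0, 0, -33, 0, 0, 0, 0, 0, 0, 0, 0, 0, 0, 0, 0, 0, 0])

```text
t: 6.75
ee_pos: [0.5602, 0.2414, 0.1048]
ee_rot: [[0.103, -0.995, 0.001], [-0.995, -0.103, 0.0], [-0.0, -0.001, -1.0]]
force: [0.4, 0.1, 0.7]
gripper_width: 0.5
grip_force: 0.0
```

```bash
python3 - <<'E'
from h import *
s=cam("scene"); c=cam("top"); a=s["pixels"][200:310,250:470,::-1]; b=c["pixels"][150:260,210:430,::-1]
cv2.imwrite("pics/c3.png",cv2.resize(np.vstack([a,b]),None,fx=2.7,fy=2.7))
o=ctrl.get_obs();print(o["ee_pos"],np.array(o["ee_rot"]).round(3),o["force"],o["t"])
W=c["W"]; hsv=cv2.cvtColor(c["pixels"],cv2.COLOR_RGB2HSV)
m=np.zeros((480,640),bool); m[190:250,275:350]=(W[190:250,275:350,2]>.02)&(W[190:250,275:350,2]<.05); p=W[m]
r=cv2.minAreaRect((p[:,:2]*1000).astype(np.float32)); print("fit",m.sum(),r,np.median(p[:,2]))
for n,q in(("s",s),("c",c)):
    X=q["W"]; k=(X[...,2]>.035)&(X[...,2]<.056)&(abs(X[...,0]-.562)<.03)&(abs(X[...,1]-.24)<.035); print("handle",n,k.sum(), cv2.minAreaRect((X[k][:,:2]*1000).astype(np.float32)) if k.sum()>10 else "")
E
```

```text
[0.56025543 0.23942655 0.10464764] [[ 0.1   -0.995  0.   ]
 [-0.995 -0.1    0.   ]
 [-0.    -0.    -1.   ]] [-0.40870419  0.44736501 -0.92667005] 6.85
fit 471 ((575.4995727539062, 76.56234741210938), (43.4948616027832, 69.77810668945312), 6.455893039703369) 0.03489427305599772
handle s 164 ((565.650634765625, 240.0232391357422), (14.418166160583496, 43.87564468383789), 8.270462036132812)
handle c 82 ((563.7139892578125, 231.75311279296875), (12.970377922058105, 24.326641082763672), 6.395207405090332)
```

View pics/c3.png

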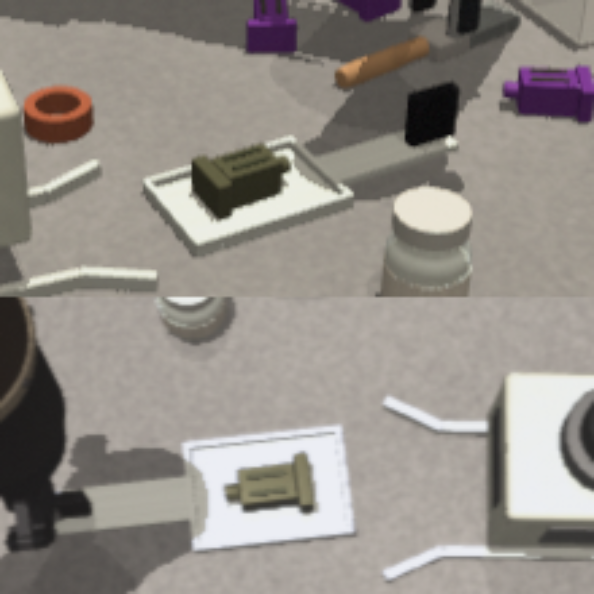

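Fitting lies flat, centred in the pan (bottom crop (270,485)); handle is at (0.564,0.240). Now I'll grip the handle.

>>> step_arm(increments=[0, -4, 30, 0, 0, 0, 0, 30, 0, 0, 0, 0, 20, 0, 0, 0, 0, 10, 0, 0, 0, 0, 4, 0, 0, 0, 0, 0, 0, 0, 0, 0, 0, 0, -1, 0, 0, 0, 0, -1, 0, 0, 0, 0, -1, 0, 0, 0, 0, -1, 0, 0, 0, 0, -1, 0, 0, 0, 0, -1])

```text
t: 7.85
ee_pos: [0.565, 0.2405, 0.0119]
ee_rot: [[0.1, -0.995, 0.002], [-0.995, -0.1, 0.001], [-0.001, -0.002, -1.0]]
force: [-0.7, -0.2, 6.6]
gripper_width: 0.133
grip_force: 59.5
```

>>> step_arm(increments=[0, -4, -0.1, 0.0235, -1, 0, -4, -0.1, 0.0235, -1, 0, -4, -0.1, 0.0235, -1, 0, -4, -0.1, 0.0235, -1, 0, -4, -0.1, 0.0235, -1, 0, -4, 0, 0.0235, -1, 0, 0, 0, 0, -1, 0, 0, 0, 0, -1])

```text
t: 8.52
ee_pos: [0.5884, 0.2413, 0.0119]
ee_rot: [[-0.042, -0.999, 0.001], [-0.999, 0.042, 0.001], [-0.001, -0.001, -1.0]]
force: [-3.3, 0.3, 5.3]
gripper_width: 0.135
grip_force: 59.6
```

```bash
cat > tray.py <<'E'
from h import *
c=cam("top"); W=c["W"]; hsv=cv2.cvtColor(c["pixels"],cv2.COLOR_RGB2HSV)
o=ctrl.get_obs();print(o["ee_pos"],np.array(o["ee_rot"]).round(3)[:2,:2].tolist(),o["force"],o["t"])
cv2.imwrite("pics/t4.png",cv2.resize(c["pixels"][150:260,210:430,::-1],None,fx=3.4,fy=3.4))
m=(abs(W[...,0]-.575)<.06)&(W[...,1]>-.02)&(W[...,1]<.16)&(W[...,2]>.02)&(W[...,2]<.05)
print("fit",m.sum(),cv2.minAreaRect((W[m][:,:2]*1000).astype(np.float32)))
# pan: bright pixels per column, upper and lower edges projected at z=.012
U=[];L=[]
for u in range(275,342,2):
    v=np.where(hsv[185:255,u,2]>178)[0]+185
    if len(v)>20: U.append(ray(c,u,v.min()-.5,.012)[:2]);L.append(ray(c,u,v.max()+.5,.006)[:2])
for n,e in(("far",U),("near",L)):
    if len(e)>8: print(n,len(e),cv2.fitLine(np.array(e,np.float32)*1000,cv2.DIST_HUBER,0,.01,.01).ravel().round(3))
E
python3 tray.py
```

```text
[0.58841355 0.24130431 0.01194937] [[-0.041, -0.999], [-0.999, 0.041]] [-3.31441139  0.07406534  5.48111764] 8.5667
fit 473 ((574.2224731445312, 77.0977783203125), (43.11254119873047, 69.70915222167969), 0.0959029346704483)
far 30 [ 6.90000e-02 -9.98000e-01  6.30315e+02  9.70490e+01]
near 30 [ 2.30000e-02 -1.00000e+00  5.13768e+02  8.47980e+01]
```

View pics/t4.png

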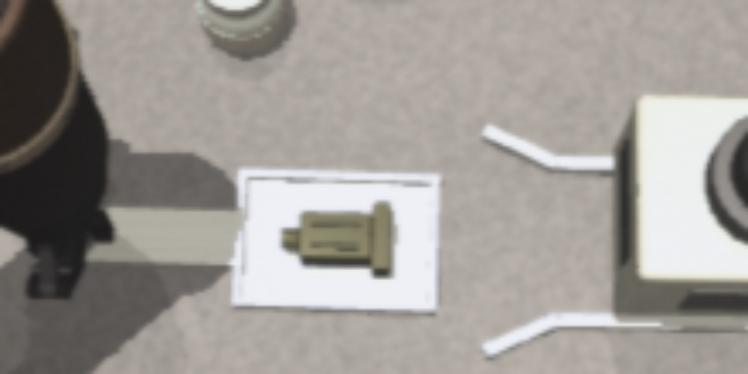

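>>> step_arm(increments=[2, -1, 0, -0.013, -1, 5, 0.1, 0, 0, -1, 8, 0.1, 0, 0, -1, 8, 0.1, 0, 0, -1, 8, 0.1, 0, 0, -1, 8, 0.1, 0, 0, -1, 5, 0.1, 0, 0, -1, 2, 0, 0, 0, -1, 0, 0, 0, 0, -1])

```text
t: 9.32
ee_pos: [0.5885, 0.1957, 0.0119]
ee_rot: [[-0.028, -1.0, 0.002], [-1.0, 0.028, 0.002], [-0.002, -0.002, -1.0]]
force: [0.9, 3.3, 3.9]
gripper_width: 0.137
grip_force: 59.2
```

```bash
python3 tray.py
```

```text
[0.58854452 0.19571913 0.01190295] [[-0.027, -1.0], [-1.0, 0.027]] [0.74453018 2.61809382 6.54512082] 9.3667
fit 469 ((580.6853637695312, 31.79717254638672), (69.14669799804688, 45.60128402709961), 88.8231201171875)
far 29 [ 5.00000e-03 -1.00000e+00  6.57729e+02  5.27160e+01]
near 29 [8.80000e-02 9.96000e-01 5.05493e+02 5.25960e+01]
```

View pics/t4.png

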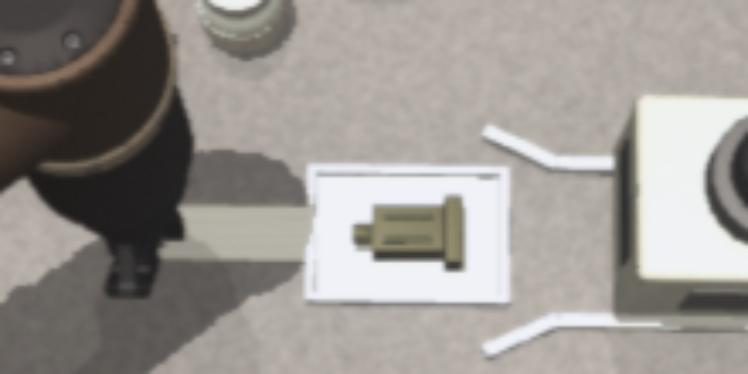

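>>> step_arm(increments=[2, -0.8, 0, 0.009, -1, 5, -0.7, 0, 0.009, -1, 8, 0, 0, 0, -1, 8, 0, 0, 0, -1, 8, 0, 0, 0, -1, 8, 0, 0, 0, -1, 8, 0, 0, 0, -1, 5, 0, 0, 0, -1, 3, 0, 0, 0, -1, 0, 0, 0, 0, -1])

```text
t: 10.2
ee_pos: [0.5879, 0.1408, 0.0119]
ee_rot: [[-0.045, -0.999, 0.003], [-0.999, 0.045, 0.001], [-0.002, -0.003, -1.0]]
force: [2.7, 4.1, 5.8]
gripper_width: 0.131
grip_force: 59.3
```

```bash
python3 tray.py
```

```text
[0.58783422 0.14081176 0.01188208] [[-0.045, -0.999], [-0.999, 0.045]] [1.3196886  3.69033783 5.71914002] 10.25
fit 197 ((574.3640747070312, 58.472991943359375), (30.036460876464844, 156.8568572998047), 0.8243946433067322)
far 15 [ 1.30000e-02 -1.00000e+00  6.58086e+02  3.85740e+01]
near 15 [7.2000e-02 9.9700e-01 5.0341e+02 3.3739e+01]
```

View pics/t4.png

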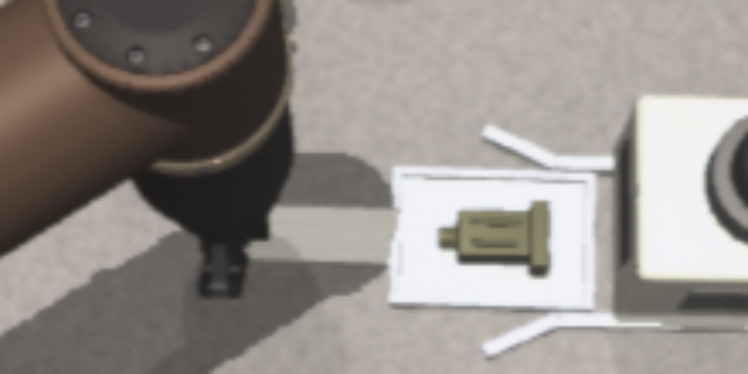

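Tray's leading end is centred between the guides (gaps at (596,171) and (594,311)). I'll straighten it slightly and carry on.

>>> step_arm(increments=[2, -0.5, 0, 0.004, -1, 5, -0.5, 0, 0.004, -1, 8, 0, 0, 0, -1, 8, 0, 0, 0, -1, 8, 0, 0, 0, -1, 8, 0, 0, 0, -1, 4, 0, 0, 0, -1, 2, 0, 0, 0, -1, 0, 0, 0, 0, -1])

```text
t: 11.0
ee_pos: [0.5865, 0.0959, 0.0119]
ee_rot: [[-0.053, -0.999, 0.003], [-0.999, 0.053, 0.001], [-0.002, -0.003, -1.0]]
force: [1.3, 4.2, 6.0]
gripper_width: 0.134
grip_force: 59.4
```

>>> step_arm(increments=[3, 0, 0, 0, -1, 6, -0.1, 0, 0, -1, 8, -0.1, 0, 0, -1, 8, -0.1, 0, 0, -1, 8, -0.1, 0, 0, -1, 5, 0, 0, 0, -1, 3, 0, 0, 0, -1, 0, 0, 0, 0, -1])

```text
t: 11.67
ee_pos: [0.5847, 0.0547, 0.0119]
ee_rot: [[-0.053, -0.999, 0.003], [-0.999, 0.053, 0.001], [-0.001, -0.003, -1.0]]
force: [1.8, 3.7, 5.6]
gripper_width: 0.131
grip_force: 59.4
```

>>> step_arm(increments=[2, 0, 0, 0, -1, 2, 0, 0, 0, -1, 2, 0, 0, 0, -1, 2, 0, 0, 0, -1, 1, 0, 0, 0, -1, 1, 0, 0, 0, -1, 1, 0, 0, 0, -1, 1, 0, 0, 0, -1])

```text
t: 12.33
ee_pos: [0.5842, 0.0437, 0.0119]
ee_rot: [[-0.053, -0.999, 0.003], [-0.999, 0.053, 0.002], [-0.002, -0.003, -1.0]]
force: [-0.1, 9.2, 7.1]
gripper_width: 0.131
grip_force: 59.4
```

>>> step_arm(increments=[1, 0, 0, 0, -1, 1, 0, 0, 0, -1, 1, 0, 0, 0, -1, 1, 0, 0, 0, -1, 1, 0, 0, 0, -1, 1, 0, 0, 0, -1])

```text
t: 12.83
ee_pos: [0.5839, 0.0377, 0.0119]
ee_rot: [[-0.053, -0.999, 0.003], [-0.999, 0.053, 0.002], [-0.002, -0.003, -1.0]]
force: [0.4, 9.5, 7.2]
gripper_width: 0.131
grip_force: 59.4
```

>>> step_arm(increments=[1, 0, 0, 0, -1, 1, 0, 0, 0, -1, 1, 0, 0, 0, -1, 1, 0, 0, 0, -1, 1, 0, 0, 0, -1])

```text
t: 13.25
ee_pos: [0.5836, 0.0327, 0.0119]
ee_rot: [[-0.053, -0.999, 0.003], [-0.999, 0.053, 0.002], [-0.002, -0.003, -1.0]]
force: [0.2, 9.1, 6.6]
gripper_width: 0.131
grip_force: 59.4
```

>>> step_arm(increments=[1, 0, 0, 0, -1, 1, 0, 0, 0, -1, 1, 0, 0, 0, -1, 1, 0, 0, 0, -1, 1, 0, 0, 0, -1])

```text
t: 13.67
ee_pos: [0.5834, 0.0277, 0.0119]
ee_rot: [[-0.053, -0.999, 0.003], [-0.999, 0.053, 0.002], [-0.002, -0.003, -1.0]]
force: [0.6, 8.9, 6.1]
gripper_width: 0.135
grip_force: 59.4
```

>>> step_arm(increments=[1, 0, 0, 0, -1, 1, 0, 0, 0, -1, 1, 0, 0, 0, -1, 1, 0, 0, 0, -1, 1, 0, 0, 0, -1])

```text
t: 14.08
ee_pos: [0.5831, 0.0227, 0.0119]
ee_rot: [[-0.053, -0.999, 0.003], [-0.999, 0.053, 0.002], [-0.002, -0.003, -1.0]]
force: [1.1, 8.9, 6.3]
gripper_width: 0.133
grip_force: 59.4
```

>>> step_arm(increments=[1, 0, 0, 0, -1, 1, 0, 0, 0, -1, 1, 0, 0, 0, -1, 1, 0, 0, 0, -1, 1, 0, 0, 0, -1])

```text
t: 14.5
ee_pos: [0.5829, 0.0177, 0.0119]
ee_rot: [[-0.053, -0.999, 0.003], [-0.999, 0.053, 0.002], [-0.002, -0.003, -1.0]]
force: [0.7, 9.2, 6.3]
gripper_width: 0.13
grip_force: 59.4
```

>>> step_arm(increments=[1, 0, 0, 0, -1, 1, 0, 0, 0, -1, 1, 0, 0, 0, -1, 1, 0, 0, 0, -1, 1, 0, 0, 0, -1])

```text
t: 14.92
ee_pos: [0.5826, 0.0127, 0.0119]
ee_rot: [[-0.053, -0.999, 0.003], [-0.999, 0.053, 0.001], [-0.002, -0.003, -1.0]]
force: [0.9, 10.1, 6.8]
gripper_width: 0.132
grip_force: 59.4
```

>>> step_arm(increments=[1, 0, 0, 0, -1, 1, 0, 0, 0, -1, 1, 0, 0, 0, -1])

```text
t: 15.17
ee_pos: [0.5824, 0.0097, 0.0119]
ee_rot: [[-0.053, -0.999, 0.003], [-0.999, 0.053, 0.001], [-0.002, -0.003, -1.0]]
force: [0.6, 10.2, 7.2]
gripper_width: 0.134
grip_force: 59.4
```

>>> step_arm(increments=[0.5, 0, 0, 0, -1, 0.5, 0, 0, 0, -1])

```text
t: 15.33
ee_pos: [0.5824, 0.0087, 0.0119]
ee_rot: [[-0.053, -0.999, 0.003], [-0.999, 0.053, 0.002], [-0.002, -0.003, -1.0]]
force: [-0.0, 8.8, 6.8]
gripper_width: 0.137
grip_force: 59.4
```

>>> step_arm(increments=[0.5, 0, 0, 0, -1, 0.5, 0, 0, 0, -1])

```text
t: 15.5
ee_pos: [0.5823, 0.0077, 0.0119]
ee_rot: [[-0.053, -0.999, 0.003], [-0.999, 0.053, 0.001], [-0.002, -0.003, -1.0]]
force: [0.6, 9.3, 7.4]
gripper_width: 0.133
grip_force: 59.4
```

>>> step_arm(increments=[0.5, 0, 0, 0, -1, 0.5, 0, 0, 0, -1])

```text
t: 15.67
ee_pos: [0.5823, 0.0067, 0.0119]
ee_rot: [[-0.053, -0.999, 0.003], [-0.999, 0.053, 0.001], [-0.002, -0.003, -1.0]]
force: [0.4, 9.6, 6.4]
gripper_width: 0.129
grip_force: 59.4
```

>>> step_arm(increments=[0.5, 0, 0, 0, -1, 0.5, 0, 0, 0, -1])

```text
t: 15.83
ee_pos: [0.5822, 0.0057, 0.0119]
ee_rot: [[-0.053, -0.999, 0.003], [-0.999, 0.053, 0.001], [-0.002, -0.003, -1.0]]
force: [0.1, 10.2, 6.1]
gripper_width: 0.135
grip_force: 59.4
```

>>> step_arm(increments=[0.5, 0, 0, 0, -1, 0.5, 0, 0, 0, -1])

```text
t: 16.0
ee_pos: [0.5821, 0.0047, 0.0119]
ee_rot: [[-0.053, -0.999, 0.003], [-0.999, 0.053, 0.001], [-0.002, -0.003, -1.0]]
force: [0.6, 9.9, 7.3]
gripper_width: 0.129
grip_force: 59.4
```

>>> step_arm(increments=[0.5, 0, 0, 0, -1, 0.5, 0, 0, 0, -1])

```text
t: 16.17
ee_pos: [0.5821, 0.0037, 0.0119]
ee_rot: [[-0.053, -0.999, 0.003], [-0.999, 0.053, 0.001], [-0.002, -0.003, -1.0]]
force: [0.9, 8.9, 7.1]
gripper_width: 0.135
grip_force: 59.4
```

>>> step_arm(increments=[0.5, 0, 0, 0, -1, 0.5, 0, 0, 0, -1])

```text
t: 16.33
ee_pos: [0.5821, 0.0027, 0.0119]
ee_rot: [[-0.053, -0.999, 0.003], [-0.999, 0.053, 0.001], [-0.002, -0.003, -1.0]]
force: [-0.1, 9.9, 7.2]
gripper_width: 0.132
grip_force: 59.4
```

>>> step_arm(increments=[0.5, 0, 0, 0, -1, 0.5, 0, 0, 0, -1])

```text
t: 16.5
ee_pos: [0.582, 0.0017, 0.0119]
ee_rot: [[-0.053, -0.999, 0.003], [-0.999, 0.053, 0.001], [-0.002, -0.003, -1.0]]
force: [0.9, 9.3, 6.7]
gripper_width: 0.132
grip_force: 59.4
```

>>> step_arm(increments=[0.4, 0, 0, 0, -1, 0.4, 0, 0, 0, -1, 0.4, 0, 0, 0, -1])

```text
t: 16.75
ee_pos: [0.5819, 0.0006, 0.0119]
ee_rot: [[-0.053, -0.999, 0.003], [-0.999, 0.053, 0.002], [-0.002, -0.003, -1.0]]
force: [-0.8, 10.7, 6.7]
gripper_width: 0.132
grip_force: 59.4
```

>>> step_arm(increments=[0.4, 0, 0, 0, -1, 0.4, 0, 0, 0, -1])

```text
t: 16.92
ee_pos: [0.5819, -0.0001, 0.0119]
ee_rot: [[-0.053, -0.999, 0.003], [-0.999, 0.053, 0.002], [-0.002, -0.003, -1.0]]
force: [0.4, 10.6, 6.6]
gripper_width: 0.133
grip_force: 59.4
```

>>> step_arm(increments=[0.4, 0, 0, 0, -1, 0.4, 0, 0, 0, -1, 0.4, 0, 0, 0, -1])

```text
t: 17.17
ee_pos: [0.5819, -0.0013, 0.0119]
ee_rot: [[-0.053, -0.999, 0.003], [-0.999, 0.053, 0.002], [-0.002, -0.003, -1.0]]
force: [1.0, 11.1, 7.4]
gripper_width: 0.133
grip_force: 59.4
```

>>> step_arm(increments=[0.4, 0, 0, 0, -1, 0.4, 0, 0, 0, -1, 0.4, 0, 0, 0, -1])

```text
t: 17.42
ee_pos: [0.5818, -0.0025, 0.0119]
ee_rot: [[-0.053, -0.999, 0.003], [-0.999, 0.053, 0.002], [-0.002, -0.003, -1.0]]
force: [1.3, 10.1, 6.3]
gripper_width: 0.134
grip_force: 59.5
```

>>> step_arm(increments=[0.4, 0, 0, 0, -1, 0.4, 0, 0, 0, -1, 0.4, 0, 0, 0, -1])

```text
t: 17.67
ee_pos: [0.5817, -0.0036, 0.0119]
ee_rot: [[-0.053, -0.999, 0.003], [-0.999, 0.053, 0.002], [-0.002, -0.003, -1.0]]
force: [0.1, 11.8, 7.0]
gripper_width: 0.131
grip_force: 59.5
```

>>> step_arm(increments=[0.4, 0, 0, 0, -1, 0.4, 0, 0, 0, -1, 0.4, 0, 0, 0, -1])

```text
t: 17.92
ee_pos: [0.5817, -0.0048, 0.0119]
ee_rot: [[-0.053, -0.999, 0.003], [-0.999, 0.053, 0.002], [-0.002, -0.003, -1.0]]
force: [0.2, 10.5, 6.8]
gripper_width: 0.136
grip_force: 59.5
```

>>> step_arm(increments=[0.4, 0, 0, 0, -1, 0.4, 0, 0, 0, -1])

```text
t: 18.08
ee_pos: [0.5817, -0.0056, 0.0119]
ee_rot: [[-0.053, -0.999, 0.003], [-0.999, 0.053, 0.002], [-0.002, -0.003, -1.0]]
force: [-0.0, 10.5, 6.3]
gripper_width: 0.13
grip_force: 59.5
```

>>> step_arm(increments=[0.4, 0, 0, 0, -1, 0.4, 0, 0, 0, -1])

```text
t: 18.25
ee_pos: [0.5816, -0.0064, 0.0119]
ee_rot: [[-0.053, -0.999, 0.003], [-0.999, 0.053, 0.002], [-0.002, -0.003, -1.0]]
force: [-0.2, 10.1, 7.2]
gripper_width: 0.129
grip_force: 59.5
```

>>> step_arm(increments=[0.4, 0, 0, 0, -1, 0.4, 0, 0, 0, -1])

```text
t: 18.42
ee_pos: [0.5816, -0.0072, 0.0119]
ee_rot: [[-0.053, -0.999, 0.003], [-0.999, 0.053, 0.002], [-0.002, -0.003, -1.0]]
force: [0.0, 10.5, 7.0]
gripper_width: 0.134
grip_force: 59.5
```

>>> step_arm(increments=[0.4, 0, 0, 0, -1, 0.4, 0, 0, 0, -1, 0.3, 0, 0, 0, -1])

```text
t: 18.67
ee_pos: [0.5816, -0.0075, 0.0119]
ee_rot: [[-0.053, -0.999, 0.004], [-0.999, 0.053, 0.003], [-0.003, -0.004, -1.0]]
force: [-0.5, 16.4, 7.0]
gripper_width: 0.131
grip_force: 59.5
```

>>> step_arm(increments=[0.4, 0, 0, 0, -1, 0, 0, 0, 0, -1])

```text
t: 18.83
ee_pos: [0.5816, -0.0076, 0.0119]
ee_rot: [[-0.053, -0.999, 0.004], [-0.999, 0.053, 0.003], [-0.003, -0.004, -1.0]]
force: [-0.4, 17.8, 7.3]
gripper_width: 0.132
grip_force: 59.5
```

>>> step_arm(increments=[0.4, 0, 0, 0, -1, 0.2, 0, 0, 0, -1, 0, 0, 0, 0, -1, 0, 0, 0, 0, -1])

```text
t: 19.17
ee_pos: [0.5817, -0.0076, 0.0119]
ee_rot: [[-0.053, -0.999, 0.004], [-0.999, 0.053, 0.003], [-0.003, -0.004, -1.0]]
force: [-0.8, 20.8, 7.6]
gripper_width: 0.133
grip_force: 59.5
```

>>> step_arm(increments=[0.4, 0, 0, 0, -1, 0, 0, 0, 0, -1, 0, 0, 0, 0, -1, 0, 0, 0, 0, -1])

```text
t: 19.5
ee_pos: [0.5818, -0.0078, 0.0119]
ee_rot: [[-0.053, -0.999, 0.004], [-0.999, 0.053, 0.003], [-0.004, -0.004, -1.0]]
force: [-0.9, 21.9, 7.3]
gripper_width: 0.129
grip_force: 59.5
```

>>> step_arm(increments=[-0.6, 0, 0, 0, -1, -0.4, 0, 0, 0, -1, 0, 0, 0, 0, 0, 0, 0, 0, 0, 0, 0, 0, 0, 0, 0, 0, 0, 0, 0, 0, 0, 0, -10, 0, 0, 0, 0, -25, 0, 0, -5, 0, -35, 0, 0, -20, 0, -35, 0, 0, -20, 0, -20, 0, 0, 0, 0, 0, 0, 0])

```text
t: 20.5
ee_pos: [0.5855, 0.0368, 0.1422]
ee_rot: [[-0.052, -0.999, 0.009], [-0.999, 0.052, 0.002], [-0.003, -0.009, -1.0]]
force: [0.2, -0.7, 0.7]
gripper_width: 0.5
grip_force: 0.0
```

```bash
python3 - <<'E'
from h import *
s=cam("scene"); c=cam("top"); a=s["pixels"][180:340,200:460,::-1]; b=c["pixels"][150:300,270:530,::-1]
cv2.imwrite("pics/c5.png",cv2.resize(np.vstack([a,b]),None,fx=1.9,fy=1.9))
o=ctrl.get_obs();print(o["ee_pos"],o["force"],o["t"])
for n,q in(("s",s),("c",c)):
    X=q["W"]; k=(X[...,2]>.035)&(X[...,2]<.056)&(abs(X[...,0]-.58)<.03)&(abs(X[...,1])<.035); print("handle",n,k.sum(), cv2.minAreaRect((X[k][:,:2]*1000).astype(np.float32)) if k.sum()>10 else "")
E
```

```text
[0.58254153 0.03490252 0.13744509] [ 0.00737037 -0.42932695 -0.71559242] 20.6
handle s 209 ((583.1964721679688, -7.656982421875), (41.28642272949219, 16.020492553710938), 88.04689025878906)
handle c 132 ((580.1375122070312, -7.234685897827148), (40.72829055786133, 12.91258716583252), 87.47004699707031)
```

View pics/c5.png

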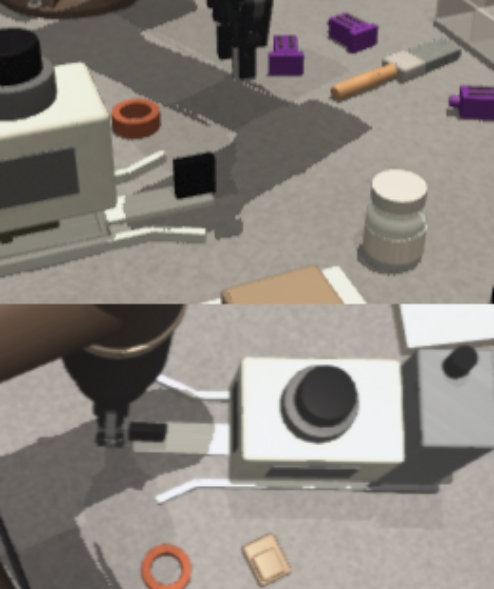

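The tray sits under the head and stayed put when released: the handle measures y = -7.5 mm and heading is about 2.3°, matching the guides. The gripper is clear at bottom-crop (110,430), and the rim and fragment haven't moved.

```bash
python3 -c "
from station import ctrl
print(ctrl.hand_in())"
```

```text
the job is handed in; nothing more can be done
None
```

I handed the job in at about 20.6 s. The fitting lay flat in the tray, which was seated against the plunger stop with about 13 N beyond sliding and let go without shifting. Hand-in gave no pass or fail, and plunger force and travel were inferred from the wrist force.

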